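# Set up a deburring run: stack the bins on the shaker and set both slide controls

### The arm

A 6-joint arm with a two-finger parallel gripper is mounted at the origin on the work surface. World frame = base frame: x ahead of the robot, y to its left, z up, the work surface at z = 0. Lengths are in mm, angles in rad, forces in N, time in s.
With the tool pointing down it reaches from about 275 to 750 mm from the base axis. Payload 10.2 kg.
Tool frame: the origin (TCP) lies between the finger pads; the fingertips stand 17 mm ahead of it and the grasp point (between the pads) lies 2 mm behind it (tips_ahead is the distance from the TCP to the fingertips, in mm); z points along the fingers, y is the line along which they close (so a half turn about z gives the same grasp; the last joint's range is limited). The gripper opens to 85 mm and grips with 20 to 120 N. Pads are 22 mm wide; open, the fingers measure 114 mm over their backs; the gripper's body (76 mm by 85 mm) begins 54 mm behind the grasp point. The pads swing forward as they close: fully open they stand 13 mm farther back than shut.
Start: joints at [0.912, 0.313, 1.498, -0, 1.331, -0.223], TCP at [221.634, 475.93, 248.294] pointing down, gripper open.
Joint ranges: [-2.94, 2.94], [-0.97, 2.17], [0.19, 2.56], [-1.23, 4.37], [0.02, 3.11], [-2.88, 2.88]. Speed limits (rad/s): [2.39, 2.39, 3.01, 3.14, 3.14, 3.14].

### API

Orientations are given as a unit quaternion [w, x, y, z].
In Python, from rig import sense, capture, finish_job, boxes_of, tips_ahead gives the robot as it stands.
- The arm moves only by the tool drive_tool, never from a script. Its argument "commands" is text: rows parted by semicolons, each of 7 numbers parted by spaces: the shift along the world's x, y, z in units of 0.1 m (1.0 is 0.1 m), then the turn, a rotation vector about the world's x, y, z in units of pi/4 rad (1.0 is pi/4 rad), then the opening in per cent of the stroke, from 0 (shut) to 100 (fully open). A call has 1 to 20 rows; each row shifts and turns the commanded pose from where the row before left it; what a row does not reach is not made up. A row lasts 1/12 s, in which the tool goes at most 41.7 mm and 7.16 degrees, less where a joint would pass 70% of its speed; a pose out of reach is approached as far as the arm can. A call with a number of a shift or a turn outside -1 to 1 is refused whole. A call with a gripper value outside its range is refused whole. The fingers move at their own pace and stop on an object; "force" is the grip in N (left out, the last holds). Time passes only in rows, so rows that do not move let the fingers close. It gives the time, the measured TCP pose, the force, the opening and the grip force at its end, in the units of the state.
- sense(): the state, without advancing time (a new reading comes with each control period).
- capture(name): name is "scene" or "side" or "wrist"; returns a dict with "pixels" (400x640x3 uint8, blue, green, red), "fov_y" (degrees; the focal length in pixels is half the picture's height over the tangent of half this angle, whatever the lens; pixels are square), "cx", "cy" (the principal point, pixels), "position" and "attitude" of the camera in the world; the wrist camera has in their place "tool_from_camera" (4x4, takes a point from camera to tool coordinates, whose origin is the TCP and whose axes are the flange's). Camera axes: x right, y down, z forward; pixel columns grow to the right and rows downward; lengths in mm; the calibration is good to about 2 mm. The wrist camera is an equidistant fisheye: a pixel r from the principal point sees the ray r / f radians off the axis. A picture is of the moment at which its call begins: read the wrist's pose just before it. There is no depth.
- finish_job(): hands the job in; it is judged then, once.
Trained networks look in a picture, given as the dict that the camera call returned (one of the last four; its "shot" number tells which), for a name from the list of things; names that differ only in an ending like _2 or _b are one class to them, and where a whole thing is asked for, a point or a joint stands for the part that bears it (a point fixed in the world has none). Each returns a list of dicts, best first, with "confidence" (0 to 1); they miss things now and then, are a little off and sometimes report something else, mostly with a low value. They report only what shows in the picture. A call takes as long as a camera call.
- boxes_of(picture, name): "position" ([column, row] in pixels, amid what is visible of it).
The state is a dict: "time_s": time; "joints": joint angles; "dq": joint speeds; "tau": joint torques, N m; "eef_pos": TCP position; "ee_rot": TCP orientation; "force": force on the tool from outside, world axes, zero at the start; "wrist_torque": the same for the moment, N m; "grip_width": opening from 0.0 (shut) to 1.0 (fully open); "grip_force": force on a finger pad.
Only numpy, scipy, OpenCV 4.12 (cv2) and the standard library are available. Lean on these libraries where they do the work, as an engineer would, in place of code of your own. Each camera call takes 0.05 s, during which the arm holds its last target. There are 200 camera calls.

### The job

Get the shaker ready to run: pick up the blue bin by its tab, turn it half a turn against the grey bin (tabs on opposite sides) and, carrying it level, set it down without dropping it on top of the grey bin on the shaker so that it stands level on the ledges instead of sinking in. Then, on the sloping console, slide the orange control until its white line is in line with the orange mark, and after that the green control to the green mark. Leave everything else on the bench where it is.

Things in the scene. Friction and masses are not known exactly. Their poses are not given: they have to be found in the camera images.
- bin_upper: blue stack-and-nest bin, loose, 0.2-0.36 kg, on the bench. Origin: centre of underside, x along its length, z up. Underside 150 (x) by 100 (y) mm, walls lean out to 170 by 120 at the rim, 80 high. Both long walls are dented inward at x = -60 and +30 mm (20 wide). Lifting tab on the +y side (see upper_tab). Turned half a turn it stands on the grey bin's ledges; the same way round it sinks in.
- bin_lower: grey bin, loose, 0.8 kg, holding steel blanks up to 30 mm high, on the shaker: same shape, size, origin, axes and tab as the blue bin. The flat tops of its four dents are ledges, 72 mm above its underside and 8 mm below the rim: the stacked blue bin's underside rests there, about 5 mm of play all round inside the rim.
- upper_tab (a point): grip point on the blue bin's upright tab: 68 mm from the bin's centre to its +y side, 100 mm above its underside. The tab is 60 mm along the bin's x, 10 mm thick in y (pinch it across this), stands just outside the rim and rises to 115 mm above the underside
- lower_tab (a point): the same point of the grey bin's tab
- shaker: low green vibrating table, fixed, 240 by 190 mm, black rubber top 45 mm high; origin at the centre of its underside, x along its length
- console: grey console, fixed, 300 mm wide (its y); origin: centre of underside. Face slopes 35 degrees, rising to its +x (away from the robot), 68 mm high at x = 0, where both control tracks run along y. A 12 mm guard rail over it (along y at x = -12 mm, z = 198 mm) blocks a vertical tool: take the grips with the tool leaning back to the robot, square to the face (30 to 45 degrees from vertical).
- fader_orange (a joint): position of the orange slide control along its track, m: 0 to 0.08, growing to the console's +y; at 0.04 the grip is at y = 74 mm of the console. It moves with about 2.5 N and stays where it is left.
- fader_orange_grip (a point): point to grip on the orange slide control (left one as seen from the robot): orange block 60 mm up the slope, 22 mm along the track, its top 45 mm off the face (square to it), white line across its middle; this point is at its middle, 30 mm off the face. Its z axis is square to the face, y along the track.
- mark_orange: orange setting mark, fixed on the console's face 52 mm down the slope from the track: strip 36 mm up the slope, 12 mm along the track, 6 mm thick, white line along its middle; origin at the middle of its underside, y along the track. The grip's white line must stand in line with this one (same y in the console's frame).
- fader_green (a joint): position of the green slide control along its track, m: 0 to 0.08, growing to the console's +y; at 0.04 the grip is at y = -74 mm of the console. It moves with about 2.5 N and stays where it is left.
- fader_green_grip (a point): point to grip on the green slide control (right one as seen from the robot): green block 60 mm up the slope, 22 mm along the track, its top 45 mm off the face (square to it), white line across its middle; this point is at its middle, 30 mm off the face. Its z axis is square to the face, y along the track.
- mark_green: green setting mark, fixed on the console's face 52 mm down the slope from the track: strip 36 mm up the slope, 12 mm along the track, 6 mm thick, white line along its middle; origin at the middle of its underside, y along the track. The grip's white line must stand in line with this one (same y in the console's frame).
- hammer: hammer lying on the bench, 260 mm, loose, bystander; origin at its underside or grip line
- wrench: wrench lying on the bench, 190 mm, loose, bystander; origin at its underside or grip line
- oil_can: can with a red label, 60 mm across, 120 mm high, loose, bystander; origin at its underside or grip line
- brush: brush lying on the bench, 180 mm, loose, bystander; origin at its underside or grip line
- spray: bottle with yellow label and red cap, 60 mm across, 190 mm high, loose, bystander; origin at its underside or grip line
- steel_block: steel block 100 by 60 by 50 mm, loose, bystander; origin at its underside or grip line
- scrap_tray: red open tray 160 by 110 by 40 mm, loose, bystander; origin at its underside or grip line

How it is judged (in metres and radians):
On the way, in this order (a step that is already met when the one before it is completed fails the run):
1. the blue bin stands turned half a turn and level on the grey bin's ledges, released (x of bin_upper in the frame of bin_lower between -0.008 and 0.008 m and y of bin_upper in the frame of bin_lower between -0.008 and 0.008 m and z of bin_upper in the frame of bin_lower between 0.067 and 0.077 m and y of upper_tab in the frame of bin_lower below -0.05 m and angle between bin_upper's own z axis and vertical below 0.06 rad and linear speed of bin_upper below 0.03 m/s and contact force between the fingers and bin_upper below 0.1 N and horizontal distance between bin_lower and shaker below 0.035 m and z of bin_lower in the frame of shaker between 0.042 and 0.05 m), for 0.2 s.
2. the orange control is at the orange mark (y of fader_orange_grip in the frame of mark_orange between -0.005 and 0.005 m and velocity of joint fader_orange between -0.01 and 0.01 m/s), for 0.2 s.
3. the green control is at the green mark (y of fader_green_grip in the frame of mark_green between -0.005 and 0.005 m and velocity of joint fader_green between -0.01 and 0.01 m/s), for 0.2 s.
At the end, for the whole second after the job is handed in: blue bin at rest, released, turned half a turn on the grey bin's ledges: centred within 8 mm, underside 67 to 77 mm above the grey one's, tilt under 0.06 rad; grey bin on the shaker within 35 mm of its centre; each control at rest within 5 mm of its mark along the track (all of step 1 and all of step 2 and all of step 3); the robot touches nothing.
It fails at once if the blue bin falls freely (faster than 0.6 m/s while the fingers do not touch it) (linear speed of bin_upper above 0.6 m/s and contact force between the fingers and bin_upper below 0.05 N).
It fails at once if one of the bystanders is moved more than 30 mm (distance of any of hammer, wrench, oil_can, brush, spray, steel_block, scrap_tray from where it was at the start of the episode above 0.03 m).
It fails at once if a bin is tipped more than 0.5 rad (angle between any of bin_upper, bin_lower's own z axis and vertical above 0.5 rad).
It also fails if it takes over 61 s, if anything falls off the work surface, if the arm or the gripper's body presses on something with over 40 N, if the wrist force passes 120 N, or if a joint passes its speed limit or range.

## Working session

There is one attempt and no reset: what is moved stays moved. The work goes in short steps, Python scripts to look and compute and a tool call to move; the robot and the scene stay as the last step left them, time stands still between calls to the robot, and variables do not carry over. Pictures are saved under pics/ and viewed, at most 12 in all, crops included, and the job is handed in when it is done.

Besides the shell and the picture viewer there is one more tool, called after "Call:" as name(argument=value, ...) on one line, values as JSON. drive_tool: Moves the arm, as the interface text tells. Shifts and turns lie within -1 to 1; 1 stands for 0.1 m of shift or pi/4 rad of turn. Its arguments: {"type":"object","properties":{"commands":{"type":"string"},"force":{"type":"number"}},"required":["commands"]}

```bash
mkdir -p pics; ls
cat > h.py <<'E'
import numpy as np, cv2
from rig import sense, capture, finish_job, boxes_of, tips_ahead
from scipy.spatial.transform import Rotation as R
def rot(q):
    q=np.array(q,float)
    return R.from_quat([q[1],q[2],q[3],q[0]]).as_matrix() if q.size==4 else q.reshape(3,3)
def f_of(p): return 200/np.tan(np.radians(p["fov_y"])/2)
def shot(name):
    s=sense(); p=capture(name); 
    if name=="wrist":
        T=np.array(p["tool_from_camera"]); Rt=rot(s["ee_rot"])
        p["Rc"]=Rt@T[:3,:3]; p["pc"]=np.array(s["eef_pos"])+Rt@T[:3,3]
    else: p["Rc"]=rot(p["attitude"]); p["pc"]=np.array(p["position"],float)
    return p
def ray(p,uv,fish):
    f=f_of(p); d=np.array([uv[0]-p["cx"],uv[1]-p["cy"]])/f
    if fish:
        r=np.linalg.norm(d)+1e-12; v=np.array([*(d/r*np.sin(r)),np.cos(r)])
    else: v=np.array([*d,1])
    return p["Rc"]@v
def onz(p,uv,z,fish=False):
    v=ray(p,uv,fish); return p["pc"]+v*(z-p["pc"][2])/v[2]
def proj(p,X,fish=False):
    c=p["Rc"].T@(np.array(X,float)-p["pc"]); f=f_of(p)
    if fish:
        r=np.hypot(c[0],c[1])+1e-12; t=np.arctan2(r,c[2]); return np.array([p["cx"]+f*t*c[0]/r,p["cy"]+f*t*c[1]/r])
    return np.array([p["cx"]+f*c[0]/c[2],p["cy"]+f*c[1]/c[2]])
E
python3 - <<'E'
from h import *
for n in ["scene","side"]:
    p=shot(n); cv2.imwrite(f"pics/{n}0.png",p["pixels"])
    print(n,p["fov_y"],p["cx"],p["cy"],p["position"],p["attitude"])
    for k in "bin_upper bin_lower upper_tab lower_tab shaker console fader_orange_grip mark_orange fader_green_grip mark_green hammer wrench oil_can brush spray steel_block scrap_tray".split():
        b=boxes_of(p,k)[:2]
        print(k,[(np.round(x["position"]),round(x["confidence"],2)) for x in b])
print(sense())
E
```

```text
pics
scene 49.56478013534048 320.02268205872315 198.41712772718887 [1438.26390215 -540.57175353 1091.89241532] [-0.33727113  0.8019229   0.45880564 -0.18073528]
bin_upper [(array([220., 216.]), 0.91), (array([418., 196.]), 0.73)]
bin_lower [(array([387., 142.]), 0.62)]
upper_tab [(array([222., 215.]), 0.66)]
lower_tab [(array([386., 147.]), 0.71)]
shaker [(array([377., 171.]), 0.94), (array([270., 270.]), 0.72)]
console [(array([338., 222.]), 0.93)]
fader_orange_grip [(array([344., 205.]), 0.7)]
mark_orange []
fader_green_grip []
mark_green []
hammer [(array([372., 245.]), 0.73)]
wrench [(array([270., 272.]), 0.65)]
oil_can [(array([316., 173.]), 0.69)]
brush [(array([274., 195.]), 0.78), (array([266., 272.]), 0.46)]
spray [(array([418., 195.]), 0.58), (array([320., 213.]), 0.53)]
steel_block [(array([434., 182.]), 0.67), (array([376., 168.]), 0.64)]
scrap_tray [(array([197., 276.]), 0.58)]
side 52.69019040084804 320.17028029988063 196.73280441784038 [475.31450787 925.45493042 692.84098134] [ 0.03429911 -0.04887887  0.87174466 -0.4863082 ]
bin_upper [(array([300., 214.]), 0.71), (arr
[... 848 characters left out ...]
.8, 'joints': array([ 9.11590272e-01,  3.12920716e-01,  1.49773446e+00,  1.17512359e-05,
        1.33099542e+00, -2.23365897e-01]), 'dq': array([-1.75360654e-03,  1.09636280e-03, -1.51590033e-03, -1.55046945e-03,
        1.24714803e-03,  8.08494302e-05]), 'tau': array([-5.06773563e-05, -4.12164152e+01, -2.59898973e+01, -2.07596877e-04,
        5.40776109e-04, -3.38299181e-06]), 'eef_pos': array([221.63022991, 475.92119557, 248.27058301]), 'ee_rot': array([-1.75348171e-05,  2.16200725e-01,  9.76348936e-01, -2.37591360e-05]), 'force': array([0.58728057, 1.31568085, 1.01132305]), 'wrist_torque': array([ 0.03003169,  0.01221577, -0.00212093]), 'grip_force': 0.0, 'grip_width': 0.9992873679994946}
```

Run:
```python
import cv2
a=cv2.imread("pics/scene0.png")[110:310,160:460]; b=cv2.imread("pics/side0.png")[130:380,200:440]
cv2.imwrite("pics/s1.png",cv2.resize(a,None,fx=2.66,fy=2.66,interpolation=3)); cv2.imwrite("pics/s2.png",cv2.resize(b,None,fx=2.4,fy=2.4,interpolation=3))
```

```text
(no output)
```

View pics/s1.png

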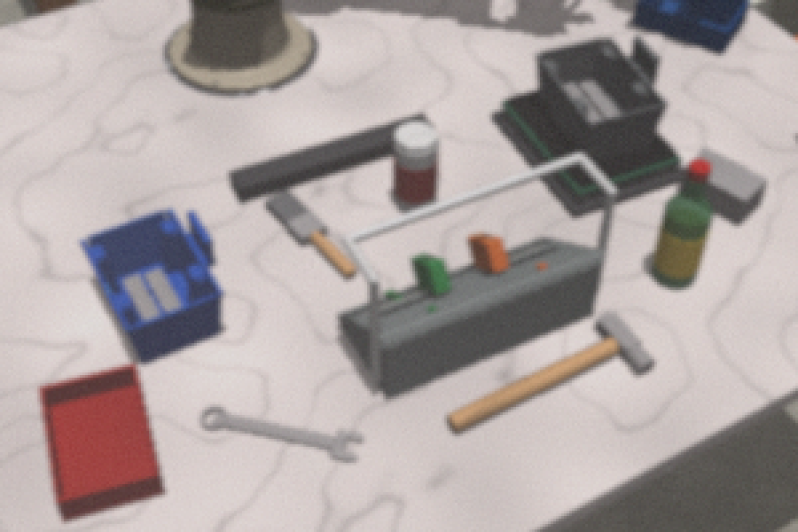

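View pics/s2.png

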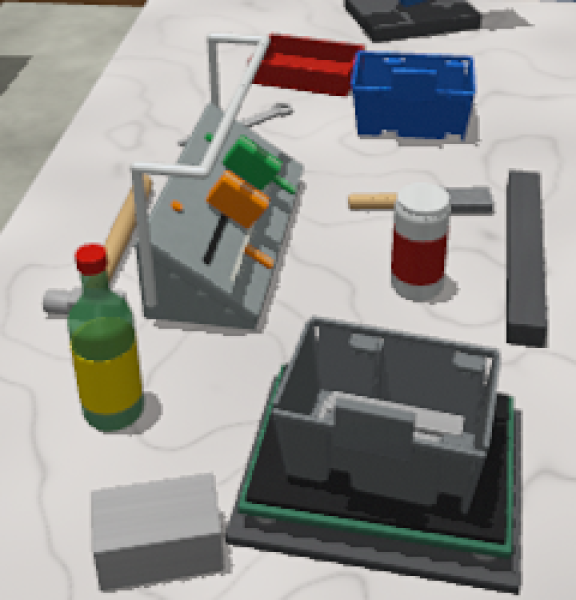

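Run:
```python
from h import *
S=shot("scene"); D=shot("side")
def s(u,v,z): return np.round(onz(S,(160+u/2.66,110+v/2.66),z)).astype(int)
def d(u,v,z): return np.round(onz(D,(200+u/2.4,130+v/2.4),z)).astype(int)
print("blue S",s(83,242,80),s(172,211,80),s(219,290,80),"tabtop",s(200,237,110))
print("blue D",d(365,55,80),d(470,57,80),d(356,82,80),d(474,85,80),"tab",d(413,70,115))
print("grey S",s(540,58,125),s(612,40,125),s(664,105,125),s(590,130,125),"tab",s(645,40,160))
print("grey D",d(313,320,125),d(498,350,125),d(487,440,125),d(275,412,125),"tab",d(375,400,160))
print("shaker D",d(228,542,0),d(520,588,0),d(240,505,45),d(510,550,45), "S",s(497,118,0),s(577,212,0),s(680,165,0))
print("orange S",s(490,240,110),"D",d(240,195,110),"green S",s(432,260,110),"D",d(252,155,110))
print("console D base",d(150,318,0),d(258,327,0),"S",s(390,395,0),s(595,312,0),s(342,340,0),"rail S",s(352,240,198),s(583,158,198),"D",d(137,170,198),d(208,168,198))
print("marks D",d(260,258,40),d(287,185,40),"far objs: can",d(420,290,0),"spray",d(110,420,0),s(677,275,0),"block",d(100,585,0),d(228,570,0),"bar",d(528,330,0),d(525,175,30),"brush",d(350,200,10),d(490,200,15))
print("tray",d(250,80,0),d(355,90,0),d(265,38,40))
```

```text
blue S [ 382 -374   80] [ 385 -259   80] [ 538 -263   80] tabtop [ 474 -256  110]
blue D [ 524 -362   80] [ 373 -370   80] [ 532 -275   80] [ 371 -281   80] tab [ 455 -249  115]
grey S [396 293 125] [412 408 125] [566 378 125] [559 260 125] tab [471 414 160]
grey D [538 276 125] [379 297 125] [394 398 125] [557 387 125] tab [480 400 160]
shaker D [595 416   0] [358 433   0] [584 414  45] [371 433  45] S [353 258   0] [577 242   0] [572 429   0]
orange S [652  43 110] D [638  64 110] green S [645 -35 110] D [638 -20 110]
console D base [727 148   0] [609 150   0] S [ 720 -134    0] [736 154   0] [ 618 -144    0] rail S [ 647 -140  198] [662 161 198] D [719 161 198] [652 151 198]
marks D [616  82  40] [604 -67  40] far objs: can [438  70   0] spray [730 295   0] [739 285   0] block [690 467   0] [591 442   0] bar [325 125   0] [ 309 -136   30] brush [527 -87  10] [353 -97  15]
tray [ 706 -423    0] [ 539 -405    0] [ 691 -495   40]
```

Call:
drive_tool(commands="0.2 -0.34 0 0 0 -0.155 100;0.2 -0.34 0 0 0 -0.155 100;0.2 -0.34 0 0 0 -0.155 100;0.2 -0.34 0 0 0 -0.155 100;0.2 -0.34 0 0 0 -0.155 100;0.2 -0.34 0 0 0 -0.155 100;0.2 -0.34 0 0 0 -0.155 100;0.2 -0.34 0 0 0 -0.155 100;0.2 -0.34 0 0 0 -0.155 100;0.2 -0.34 0 0 0 -0.155 100;0.2 -0.34 0 0 0 -0.155 100;0 -0.35 0 0 0 -0.155 100;0 -0.35 0 0 0 -0.155 100;0 -0.35 0 0 0 -0.155 100;0 -0.35 0 0 0 -0.155 100;0 -0.35 0 0 0 -0.155 100;0 -0.35 0 0 0 -0.155 100;0 -0.35 0 0 0 -0.155 100;0 -0.35 0 0 0 -0.155 100;0 -0.35 0 0 0 -0.155 100")

```text
time_s: 3.57
eef_pos: [441.3, -214.9, 248.4]
ee_rot: [0.0, 0.991, 0.132, 0.0]
force: [0.7, -0.1, 0.5]
grip_width: 1.001
grip_force: 0.0
```

Call:
drive_tool(commands="0.05 -0.18 0 0 0 -0.155 100;0 -0.18 0 0 0 -0.155 100;0 0 0 0 0 0 100;0 0 0 0 0 0 100")

```text
time_s: 3.9
eef_pos: [446.5, -249.3, 248.0]
ee_rot: [-0.0, 1.0, 0.014, -0.0]
force: [-0.6, -0.4, -0.1]
grip_width: 1.0
grip_force: 0.0
```

Run:
```python
from h import *
p=shot("wrist"); cv2.imwrite("pics/w1.png",p["pixels"]); s=sense(); print(s["time_s"],s["eef_pos"],s["ee_rot"],s["joints"],p["fov_y"],p["cx"],p["cy"],p["tool_from_camera"])
b=p["pixels"].copy()
for yaw in [0.0]:
  c=np.array([455,-318,0]); Rz=R.from_euler("z",yaw).as_matrix()
  for q in [(-85,-60,80),(85,-60,80),(85,60,80),(-85,60,80),(-30,63,115),(30,63,115),(30,73,115),(-30,73,115)]:
    u=proj(p,c+Rz@np.array(q),True); cv2.circle(b,tuple(int(x) for x in u),2,(0,255,255),-1)
cv2.imwrite("pics/w1b.png",b)
```

```text
3.95 [ 446.54052013 -248.61440373  248.17180784] [-2.73352315e-04  9.99887549e-01  1.49933754e-02 -1.17893111e-04] [-7.37696053e-01  2.82554486e-01  1.53875746e+00  2.45458135e-04
  1.32082654e+00  8.03051613e-01] 65.70646984690485 321.75031414151357 201.62738644553139 [[ 1.85066587e-04 -9.63309387e-01 -2.68393352e-01  6.91105309e+01]
 [ 9.99999674e-01 -3.25031972e-05  8.06194191e-04 -2.93142590e-01]
 [-7.85338074e-04 -2.68393414e-01  9.63309067e-01 -1.24665577e+02]
 [ 0.00000000e+00  0.00000000e+00  0.00000000e+00  1.00000000e+00]]
```

View pics/w1b.png

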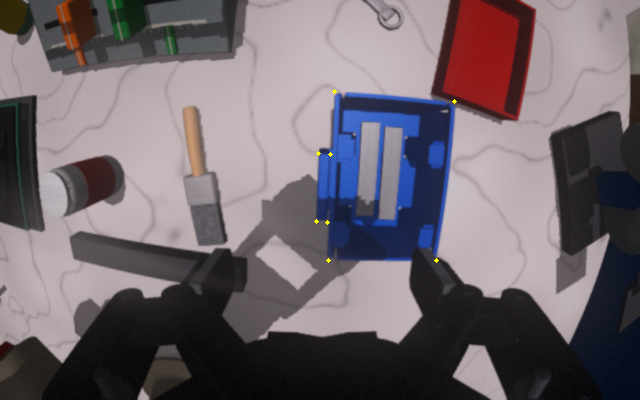

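```bash
cat >> h.py <<'E'
from scipy.optimize import least_squares
def fit(p,pts,uv,z0,x0,fish=True):
    g=lambda x:np.concatenate([proj(p,np.array([x[0],x[1],z0])+R.from_euler("z",x[2]).as_matrix()@np.array(q,float),fish)-np.array(u) for q,u in zip(pts,uv)])
    r=least_squares(g,x0,loss="soft_l1",x_scale=[10,10,.1]); return r.x,r.fun
E
python3 - <<'E'
from h import *
p=shot("wrist")
a=p["pixels"][80:275,305:465]; cv2.imwrite("pics/c1.png",cv2.resize(a,None,fx=3,fy=3,interpolation=3))
E
```

```text
(no output)
```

View pics/c1.png

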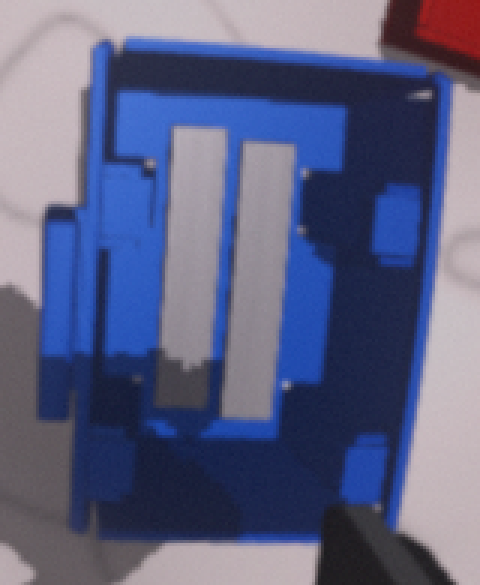

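Run:
```python
from h import *
p=shot("wrist")
pts=[(85,60,80),(85,-60,80),(-85,60,80),(30,73,115),(30,63,115),(-30,73,115),(-30,63,115)]
uv=[(94,42),(450,75),(72,532),(46,206),(77,206),(38,418),(68,418)]
x,r=fit(p,pts,[(305+a/3,80+b/3) for a,b in uv],0,[455,-318,0])
print(x,np.round(r,1)); print(x[:2]+R.from_euler("z",x[2]).as_matrix()[:2,:2]@[0,68],sense()["eef_pos"],sense()["time_s"])
```

```text
[ 4.57161201e+02 -3.17806710e+02 -1.26461761e-02] [ 0.1 -4.7  1.4 -3.7 -1.2  0.8 -0.6  1.8  1.   2.3 -0.8 -0.6  0.5 -0.1]
[ 458.02111813 -249.8121472 ] [ 446.67874319 -248.16970593  248.42134306] 4.05
```

Call:
drive_tool(commands="0.1 -0.015 -0.15 0 0 -0.05 100;0 0 -0.3 0 0 0 100;0 0 -0.35 0 0 0 100;0 0 -0.35 0 0 0 100;0 0 -0.21 0 0 0 100;0 0 -0.1 0 0 0 100;0 0 0 0 0 0 100;0 0 0 0 0 0 0;0 0 0 0 0 0 0;0 0 0 0 0 0 0;0 0 0 0 0 0 0;0 0 0 0 0 0 0;0 0 0 0 0 0 0", force=60)

```text
time_s: 5.13
eef_pos: [456.7, -250.7, 102.7]
ee_rot: [0.0, 1.0, -0.006, 0.0]
force: [0.2, 0.9, -0.8]
grip_width: 0.144
grip_force: 0.0
```

Call:
drive_tool(commands="0 0 0 0 0 0 0;0 0 0 0 0 0 0;0 0 0.05 0 0 0 0;0 0 0.1 0 0 0 0;0 0 0.1 0 0 0 0;0 0 0 0 0 0 0;0 0 0 0 0 0 0", force=80)

```text
time_s: 5.72
eef_pos: [456.8, -250.7, 128.0]
ee_rot: [0.0, 1.0, -0.006, 0.001]
force: [0.7, 0.7, -3.8]
grip_width: 0.102
grip_force: 78.1
```

Run:
```python
from h import *
p=shot("wrist"); cv2.imwrite("pics/w2.png",p["pixels"])
p=shot("side"); a=p["pixels"][130:230,310:430]; 
w=cv2.imread("pics/w2.png"); a=cv2.resize(a,(480,400),interpolation=3)
cv2.imwrite("pics/c2.png",cv2.resize(np.hstack([w,a]),(800,286)))
```

```text
(no output)
```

View pics/c2.png

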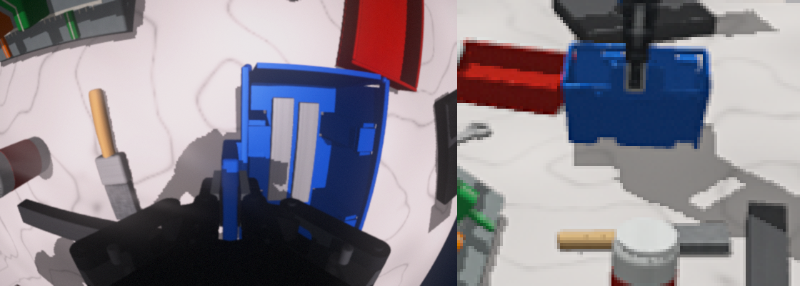

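Call:
drive_tool(commands="0 0 0.2 0 0 0 0;0 0 0.35 0 0 0 0;0 0 0.35 0 0 0 0;0 0 0.35 0 0 0 0;0 0.1 0.35 0 0 0 0;0 0.2 0.25 0 0 0 0;-0.03 0.3 0.15 0 0 0 0;-0.05 0.35 0 0 0 0 0;-0.05 0.35 0 0 0 0 0;-0.05 0.35 0 0 0 0 0;-0.05 0.35 0 0 0 0 0;-0.05 0.35 0 0 0 0 0;-0.05 0.35 0 0 0 0 0;-0.05 0.35 0 0 0 0 0;-0.05 0.35 0 0 0 0 0;-0.05 0.35 0 0 0 0 0;-0.05 0.35 0 0 0 0 0;-0.05 0.35 0 0 0 0 0;-0.03 0.25 0 0 0 0 0;0 0.15 0 0 0 0 0")

```text
time_s: 7.48
eef_pos: [394.6, 236.9, 326.9]
ee_rot: [-0.0, 1.0, -0.005, -0.0]
force: [0.2, -0.4, -3.4]
grip_width: 0.105
grip_force: 78.8
```

Call:
drive_tool(commands="0 0 0 0 0 0 0;0 0 0 0 0 0 0;0 0 0 0 0 0 0")

```text
time_s: 7.73
eef_pos: [395.7, 233.8, 327.0]
ee_rot: [0.0, 1.0, -0.006, -0.0]
force: [0.1, 0.6, -3.7]
grip_width: 0.098
grip_force: 78.8
```

Run:
```python
from h import *
s=sense(); print(s["eef_pos"],s["joints"],s["time_s"])
p=shot("wrist"); cv2.imwrite("pics/w3.png",p["pixels"]); np.savez("w3.npz",Rc=p["Rc"],pc=p["pc"],fov_y=p["fov_y"],cx=p["cx"],cy=p["cy"])
cv2.imwrite("pics/c3.png",cv2.resize(p["pixels"][:300,:480],(800,500),interpolation=3))
```

```text
[395.69261774 233.83559203 327.01683554] [ 2.78066189e-01  1.18553061e-01  1.53519774e+00 -2.64338816e-04
  1.48839720e+00  1.86100282e+00] 7.7333
```

View pics/c3.png

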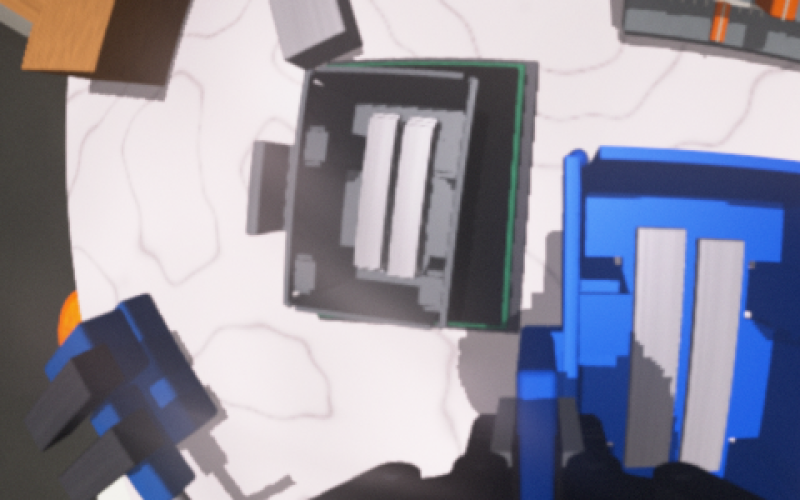

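Run:
```python
from h import *
d=np.load("w3.npz"); p={k:d[k] for k in d}; p["fov_y"]=float(p["fov_y"])
k=lambda L:[(a/1.6667,b/1.6667) for a,b in L]
pts=[(85,60,80),(85,-60,80),(-85,60,80),(-85,-60,80),(30,73,115),(-30,73,115)]
uv=k([(308,68),(478,78),(286,305),(443,325),(256,142),(246,233)])
for n in (4,6):
  x,r=fit(p,pts[:n],uv[:n],45,[475,336,0]); print(x,np.round(r,1))
# blue in hand
z=327-102.7
for yaw in (-.013,):
  for q,u in [((85,60,80),(572,152)),((30,73,115),(518,328)),((30,63,115),(557,328))]:
    c=np.array([395.7+.5,233.8-68,z]); print(q,np.round(proj(p,c+R.from_euler("z",yaw).as_matrix()@np.array(q,float),True)*1.6667),u)
```

```text
[ 4.70040854e+02  3.40430582e+02 -1.66835917e-01] [-1.1 -2.1  1.3 -2.  -2.9  2.   0.5  5. ]
[ 4.69333900e+02  3.39213966e+02 -1.65982580e-01] [-0.2 -1.6  2.4 -1.5 -1.9  2.6  1.7  5.6 -1.4 -1.4 -0.6  1. ]
(85, 60, 80) [566. 136.] (572, 152)
(30, 73, 115) [516. 363.] (518, 328)
(30, 63, 115) [559. 363.] (557, 328)
```

Run:
```python
from h import *
w=cv2.imread("pics/w3.png")
a=cv2.resize(w[30:205,140:300],(548,600),interpolation=3); b=cv2.resize(w[70:245,295:365],(240,600),interpolation=3)
cv2.imwrite("pics/c4.png",np.hstack([a,b]))
```

```text
(no output)
```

View pics/c4.png

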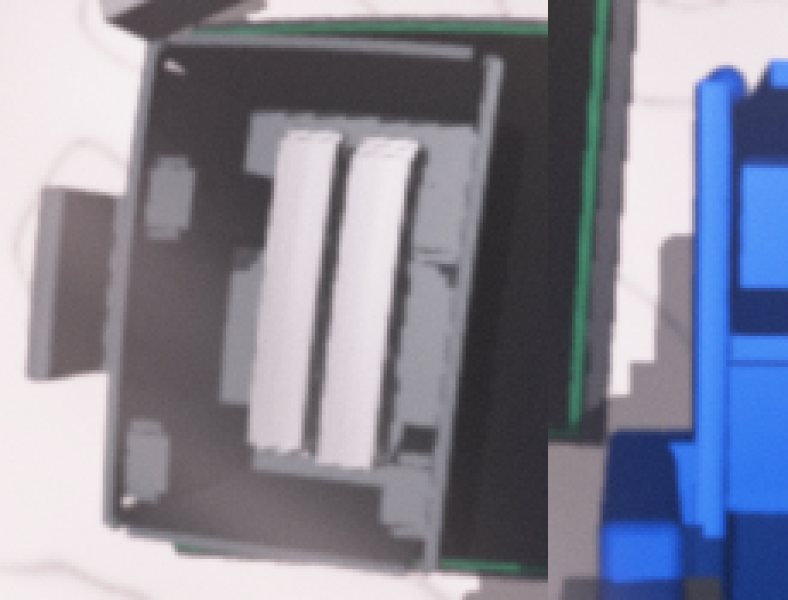

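Run:
```python
from h import *
d=np.load("w3.npz"); p={k:d[k] for k in d}; p["fov_y"]=float(p["fov_y"])
def go(pts,uv,z0,x0,nL=4):
    def g(x):
        o=[]
        for i,(q,u) in enumerate(zip(pts,uv)):
            q=np.array(q,float); 
            if abs(q[0])==85: q[0]*=x[3]
            o+=list(proj(p,np.array([x[0],x[1],z0+x[4]])+R.from_euler("z",x[2]).as_matrix()@q,True)-u)
        return np.array(o+[(x[3]-1)*100,x[4]*.3])
    r=least_squares(g,x0+[1,0],x_scale=[10,10,.1,.05,3]); return np.round(r.x,3),np.round(r.fun,1)
pts=[(85,60,80),(85,-60,80),(-85,60,80),(-85,-60,80),(30,73,115),(-30,73,115),(30,63,115),(-30,63,115)]
uv=[np.array([140+a/3.427,30+b/3.427]) for a,b in [(150,40),(500,57),(105,525),(435,572),(42,188),(27,380),(64,190),(47,378)]]
print("grey",*go(pts,uv,45,[470,340,-.16]))
pb=[(85,60,80),(30,73,115),(30,63,115)]
ub=[np.array([295+(a-548)/3.427,70+b/3.427]) for a,b in [(697,80),(603,522),(682,522)]]
print("blue",*go(pb,ub,224.3,[395,166,-.01]))
```

```text
grey [ 4.70102e+02  3.42143e+02 -1.55000e-01  9.86000e-01 -4.96000e+00] [-0.7 -0.3  0.1 -0.6 -0.6  0.6 -0.4  0.5 -0.4 -0.3 -0.6 -0.2  1.  -0.8
  1.3  1.1 -1.4 -1.5]
blue [ 3.92077e+02  1.65751e+02 -1.10000e-02  9.92000e-01 -6.59200e+00] [ 0.1 -0.5 -0.8  0.2  0.7  0.2 -0.8 -2. ]
```

Call:
drive_tool(commands="0.03 0.02 0 0 0 0.05 0;0.03 0.02 0 0 0 0.1 0;0.03 0.02 0 0 0 0.153 0;0.03 0.02 0 0 0 0.153 0;0.03 0.02 0 0 0 0.153 0;0.03 0.02 0 0 0 0.153 0;0.03 0.02 0 0 0 0.153 0;0.03 0.02 0 0 0 0.153 0;0.03 0.02 0 0 0 0.153 0;0.03 0.02 0 0 0 0.153 0;0.03 0.02 0 0 0 0.153 0;0.03 0.02 0 0 0 0.153 0;0.03 0.02 0 0 0 0.153 0;0.03 0.02 0 0 0 0.153 0;0.03 0.02 0 0 0 0.153 0;0.03 0.02 0 0 0 0.153 0;0.03 0.02 0 0 0 0.153 0;0.03 0.02 0 0 0 0.153 0;0.03 0.02 0 0 0 0.153 0;0.03 0.02 0 0 0 0.153 0")

```text
time_s: 9.45
eef_pos: [456.0, 273.3, 327.1]
ee_rot: [-0.0, 0.421, 0.907, -0.001]
force: [0.4, 1.0, -3.4]
grip_width: 0.102
grip_force: 78.9
```

Call:
drive_tool(commands="0 0 0 0 0 0.153 0;0 0 0 0 0 0.153 0;0 0 0 0 0 0.153 0;0 0 0 0 0 0.153 0;0 0 0 0 0 0.153 0;0 0 -0.2 0 0 0.1 0;0 0 -0.3 0 0 0.05 0;0 0 -0.1 0 0 0 0;0 0 0 0 0 0 0;0 0 0 0 0 0 0")

```text
time_s: 10.28
eef_pos: [456.0, 273.9, 268.0]
ee_rot: [0.0, 0.078, 0.997, -0.0]
force: [0.1, 1.0, -2.2]
grip_width: 0.103
grip_force: 79.0
```

Run:
```python
from h import *
out=[]
for n,(r0,r1,c0,c1) in [("scene",(100,200,330,430)),("side",(220,370,290,440))]:
    p=shot(n); k=4 if n=="side" else 4
    sc=400/(c1-c0); im=cv2.resize(p["pixels"][r0:r1,c0:c1],(400,400),interpolation=3)
    for (x,y,z,yaw,col) in [(470.1,341.5,45,-.155,(0,255,255)),(469.3,340.7,165.3,2.987,(0,0,255))]:
        for L,W,h in [(75,50,0),(85,60,80)]:
            q=np.array([[L,W,h],[L,-W,h],[-L,-W,h],[-L,W,h]])@R.from_euler("z",yaw).as_matrix().T+[x,y,z]
            u=np.array([(proj(p,a)-[c0,r0]+.5)*sc for a in q]); cv2.polylines(im,[u.astype(int)],True,col,1)
    out.append(im)
cv2.imwrite("pics/c5.png",np.hstack(out))
```

```text
(no output)
```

View pics/c5.png

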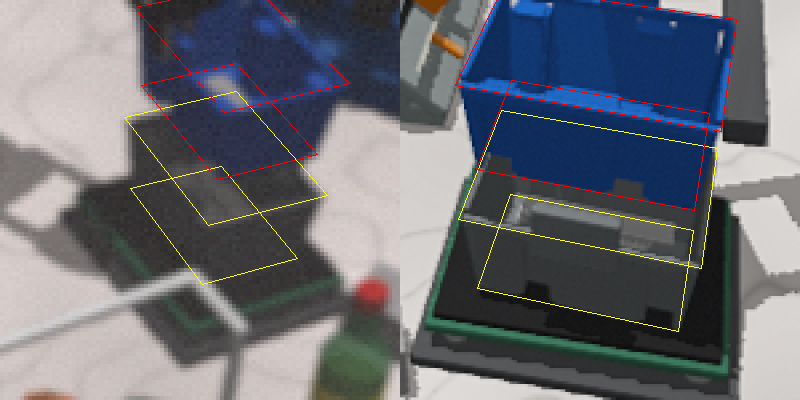

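Call:
drive_tool(commands="0 0 -0.2 0 0 0 0;0 0 -0.15 0 0 0 0;0 0 -0.06 0 0 0 0;0 0 -0.02 0 0 0 0;0 0 0 0 0 0 0;0 0 0 0 0 0 0")

```text
time_s: 10.88
eef_pos: [456.1, 274.6, 225.6]
ee_rot: [0.001, 0.077, 0.997, 0.0]
force: [1.2, 0.2, -3.2]
grip_width: 0.103
grip_force: 79.0
```

Call:
drive_tool(commands="0 0 -0.02 0 0 0 0;0 0 -0.02 0 0 0 0;0 0 0 0 0 0 0;0 0 0 0 0 0 0")

```text
time_s: 11.22
eef_pos: [455.7, 274.4, 220.4]
ee_rot: [0.0, 0.077, 0.997, 0.0]
force: [0.2, -0.0, -3.9]
grip_width: 0.099
grip_force: 78.9
```

Call:
drive_tool(commands="0 0 -0.01 0 0 0 0;0 0 0 0 0 0 0;0 0 -0.01 0 0 0 0;0 0 0 0 0 0 0")

```text
time_s: 11.55
eef_pos: [455.9, 274.3, 219.8]
ee_rot: [0.001, 0.077, 0.997, 0.0]
force: [-3.9, -3.8, 9.6]
grip_width: 0.101
grip_force: 81.0
```

Call:
drive_tool(commands="0 0 0.007 0 0 0 0;0 0 0 0 0 0 30;0 0 0 0 0 0 60;0 0 0 0 0 0 100;0 0 0 0 0 0 100;0 0 0 0 0 0 100;0 0 0 0 0 0 100;0 0 0.1 0 0 0 100;0 0 0.3 0 0 0 100;0 0 0.3 0 0 0 100;0 0 0.3 0 0 0 100")

```text
time_s: 12.47
eef_pos: [455.4, 274.4, 321.1]
ee_rot: [0.0, 0.077, 0.997, 0.0]
force: [0.3, 0.8, -0.0]
grip_width: 1.0
grip_force: 0.0
```

Run:
```python
from h import *
s=sense(); print(s["eef_pos"],s["joints"],s["time_s"])
p=shot("wrist"); cv2.imwrite("pics/w6.png",p["pixels"]); np.savez("w6.npz",Rc=p["Rc"],pc=p["pc"],fov_y=p["fov_y"],cx=p["cx"],cy=p["cy"])
w=p["pixels"]
q=shot("side"); a=cv2.resize(q["pixels"][220:370,290:440],(400,400),interpolation=3)
cv2.imwrite("pics/c6.png",np.hstack([cv2.resize(w[:,:400],(400,400)),a]))
```

```text
[455.39153869 274.35858154 321.09070392] [ 3.21690524e-01  2.87084668e-01  1.34391734e+00  1.30223948e-05
  1.51032134e+00 -1.09525794e+00] 12.4667
```

View pics/c6.png

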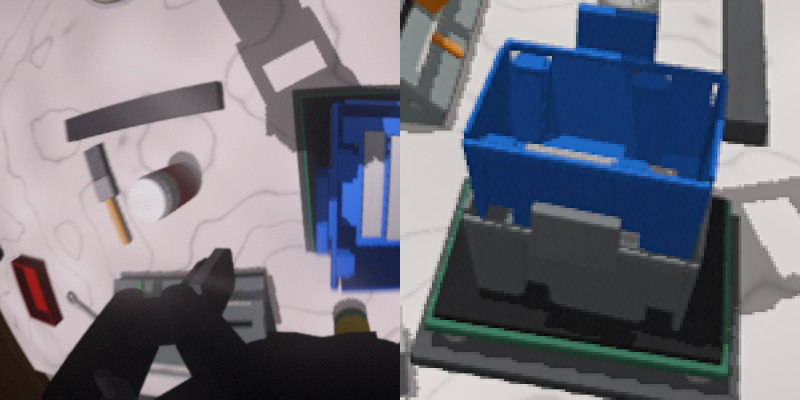

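Call:
drive_tool(commands="0 -0.15 0 0 0 0.067 100;0 -0.3 0 0 0 0.067 100;0.1 -0.35 0 0 0 0 100;0.15 -0.35 0 -0.008 -0.156 0 100;0.2 -0.35 -0.1 -0.008 -0.156 0 100;0.2 -0.3 -0.2 -0.008 -0.156 0 100;0.2 -0.3 -0.25 -0.008 -0.156 0 100;0.15 -0.2 -0.25 -0.008 -0.154 0 100;0.05 -0.14 -0.25 0 0 0 100;0 0 0 0 0 0 100;0 0 0 0 0 0 100;0 0 0 0 0 0 100")

```text
time_s: 13.57
eef_pos: [553.8, 44.1, 226.0]
ee_rot: [0.277, 0.022, 0.961, -0.005]
force: [0.8, 0.7, 1.2]
grip_width: 1.001
grip_force: 0.0
```

Run:
```python
from h import *
s=sense(); print(s["eef_pos"],s["joints"],s["time_s"]); print(rot(s["ee_rot"]).round(3))
p=shot("wrist"); cv2.imwrite("pics/w7.png",p["pixels"]); np.savez("w7.npz",Rc=p["Rc"],pc=p["pc"],fov_y=p["fov_y"],cx=p["cx"],cy=p["cy"])
cv2.imwrite("pics/c7.png",cv2.resize(p["pixels"],(800,500),interpolation=3))
```

```text
[553.78227739  44.06654111 226.03311399] [-0.15884147  0.16488726  1.85118163  0.11522442  0.57093322 -1.76312826] 13.5667
[[-0.846  0.045  0.531]
 [ 0.039  0.999 -0.022]
 [-0.532  0.002 -0.847]]
```

View pics/c7.png

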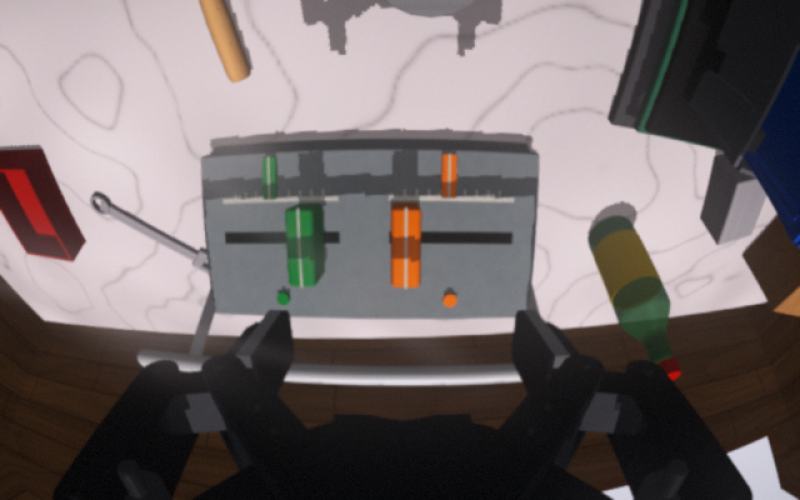

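```bash
cat > con.py <<'E'
from h import *
def face(p,uv,h,xc,yc,yaw):
    Rz=R.from_euler("z",yaw).as_matrix(); a=np.radians(35)
    n=Rz@[-np.sin(a),0,np.cos(a)]; u=Rz@[np.cos(a),0,np.sin(a)]; yv=Rz@[0,1.,0]
    o=np.array([xc,yc,68.])+n*h; v=ray(p,uv,True); X=p["pc"]+v*((o-p["pc"])@n)/(v@n)
    return np.array([(X-o)@u,(X-o)@yv]),X
def load(n):
    d=np.load(n); p={k:d[k] for k in d}; p["fov_y"]=float(p["fov_y"]); return p
E
python3 - <<'E'
from con import *
p=load("w7.npz")
im=cv2.imread("pics/w7.png")
L=dict(slotOl=(392,237,0),slotOr=(512,238,0),slotGl=(226,237,0),slotGr=(339,237,0),LL=(203,157,0),LR=(538,152,0),UL=(217,313,0),UR=(532,317,0),orange=(406,246,45),orange_t=(406,208,45),orange_b=(406,286,45),mO=(449,175,6),green=(303,245,45),mG=(270,177,6))
for yaw in (-.05,-.03):
  print(yaw)
  for k,(a,b,h) in L.items(): 
    c,X=face(p,(a/1.25,b/1.25),h,666,10,yaw); print(k,c.round(1),X.round(1))
# white lines
for nm,r0,r1,c0,c1 in [("O",185,210,310,342),("mO",124,156,348,372),("G",185,205,225,262),("mG",124,156,205,226)]:
    g=im[r0:r1,c0:c1].min(axis=2).astype(float).mean(0); print(nm,c0,g.round().astype(int))
E
```

```text
-0.05
slotOl [-4.1 20.9] [663.7  31.1  65.6]
slotOr [ -3.9 125.2] [669.1 135.2  65.8]
slotGl [  -4.7 -130.4] [ 655.6 -120.    65.3]
slotGr [ -4.1 -24.4] [661.4 -14.2  65.6]
LL [ -78.5 -150.2] [ 594.3 -136.8   23. ]
LR [-79.5 146. ] [608.2 159.1  22.4]
UL [  69.9 -149.7] [ 715.7 -142.3  108.1]
UR [ 70.8 151. ] [731.5 157.9 108.6]
orange [-5.8 32.1] [637.1  43.6 101.5]
orange_t [-33.7  32. ] [614.2  44.6  85.5]
orange_b [24.9 32.3] [662.2  42.5 119.1]
mO [-57.   67.5] [619.3  79.9  40.2]
green [ -6.5 -44.7] [632.7 -33.1 101.1]
mG [-57.  -82.1] [611.8 -69.5  40.2]
-0.03
slotOl [-3.8 21. ] [663.5  31.1  65.8]
slotOr [ -2.1 124.8] [668.  134.8  66.8]
slotGl [  -6.6 -131. ] [ 656.7 -120.8   64.2]
slotGr [ -4.5 -24.3] [661.6 -14.2  65.4]
LL [ -81.  -149.9] [ 595.2 -137.8   21.5]
LR [-77.1 146.7] [607.3 158.5  23.8]
UL [  68.1 -151.8] [ 717.2 -143.4  107.1]
UR [ 72.5 149.2] [729.9 157.4 109.6]
orange [-5.4 32.7] [636.8  43.6 101.8]
orange_t [-33.2  33.1] [614.   44.6  85.8]
orange_b [25.3 32.4] [661.9  42.6 119.4]
mO [-55.9  68.4] [618.8  79.9  40.9]
green [ -7.1 -44.2] [633.1 -33.3 100.8]
mG [-58.4 -81.4] [612.3 -69.8  39.4]
O 310 [113 100  71  41  26  24  24  24  24  24  24  25  39  75 102  99  57  29
  24  25  26  25  25  24  25  32  54  81  86  86  87  87]
mO 348 [ 92  93  93  92  84  61  37  28  29  44  86 115 103  58  32  30  42  69
  90  94  94  94  95  96]
G 225 [ 91  90  89  84  73  60  56  55  56  55  55  58  72  92 101  86  62  55
  54  53  53  53  52  51  50  49  49  48  47  46  46  45  45  47  54  64
  73]
mG 205 [110 109 108 107  99  84  74  75  96 122 118  90  70  66  65  68  77  93
 101 102 101]
```

Call:
drive_tool(commands="-0.017 0.032 -0.012 0 -0.067 0 60;0 0 0 0 0 0 60;0.201 -0.008 -0.287 0 0 0 60;0.201 -0.008 -0.287 0 0 0 60;0.201 -0.008 -0.287 0 0 0 60;0.1 -0.004 -0.143 0 0 0 60;0.1 -0.004 -0.143 0 0 0 60;0 0 0 0 0 0 60;0 0 0 0 0 0 60")

```text
time_s: 14.37
eef_pos: [632.1, 44.2, 109.0]
ee_rot: [0.301, 0.022, 0.953, -0.004]
force: [-0.7, -0.1, 0.9]
grip_width: 0.601
grip_force: 0.0
```

Run:
```python
from con import *
s=sense(); print(s["eef_pos"],s["grip_width"],s["time_s"]); print(rot(s["ee_rot"]).round(3))
p=shot("wrist"); cv2.imwrite("pics/w8.png",p["pixels"]); np.savez("w8.npz",Rc=p["Rc"],pc=p["pc"],fov_y=p["fov_y"],cx=p["cx"],cy=p["cy"])
hsv=cv2.cvtColor(p["pixels"],cv2.COLOR_BGR2HSV)
for nm,lo,hi in [("orange",(5,150,80),(18,255,255)),("green",(50,100,30),(80,255,255))]:
    m=cv2.inRange(hsv,lo,hi); n,_,st,ce=cv2.connectedComponentsWithStats(m)
    print(nm,[(st[i].tolist(),ce[i].round(1).tolist()) for i in range(1,n) if st[i,4]>80])
```

```text
[632.06304236  44.20141272 108.98564428] 0.6011108417981174 14.3667
[[-0.818  0.044  0.573]
 [ 0.039  0.999 -0.021]
 [-0.574  0.005 -0.819]]
orange [([372, 117, 10, 62, 569], [376.5, 147.4]), ([385, 117, 9, 62, 459], [389.3, 147.9]), ([296, 189, 48, 128, 4950], [319.4, 251.0]), ([369, 300, 15, 17, 181], [375.6, 308.4])]
green [([616, 46, 24, 58, 278], [629.3, 74.6]), ([136, 125, 12, 55, 439], [141.3, 153.7]), ([128, 126, 8, 55, 223], [130.9, 153.4]), ([142, 190, 71, 100, 4973], [179.4, 237.6]), ([559, 291, 51, 45, 1250], [586.9, 312.8])]
```

Call:
drive_tool(commands="0.09 -0.003 -0.127 0 0 0 60;0.06 -0.002 -0.09 0 0 0 60;0 0 0 0 0 0 60;0 0 0 0 0 0 0;0 0 0 0 0 0 0;0 0 0 0 0 0 0;0 0 0 0 0 0 0;0 0 0 0 0 0 0;0 0 0 0 0 0 0", force=30)

```text
time_s: 15.17
eef_pos: [646.9, 43.2, 88.4]
ee_rot: [0.302, 0.022, 0.953, -0.005]
force: [-5.9, 0.5, 6.7]
grip_width: 0.256
grip_force: 32.2
```

```bash
cat > lines.py <<'E'
from con import *
s=sense(); print(s["eef_pos"].round(1),s["grip_width"],s["grip_force"],s["force"].round(1),s["time_s"])
p=shot("wrist"); im=p["pixels"]
hsv=cv2.cvtColor(im,cv2.COLOR_BGR2HSV); out={}
for nm,lo,hi in [("orange",(4,140,60),(20,255,255)),("green",(50,90,30),(85,255,255))]:
    m=cv2.inRange(hsv,lo,hi); m=cv2.morphologyEx(m,cv2.MORPH_CLOSE,np.ones((1,9)))
    n,_,st,ce=cv2.connectedComponentsWithStats(m)
    for i in range(1,n):
        x,y,w,h,a=st[i]
        if a<300: continue
        g=im[y:y+h,x:x+w].min(axis=2).astype(float)
        r=[]
        for k in (h//5,h//2,4*h//5):
            q=g[max(k-4,0):k+5].mean(0); j=int(np.argmax(q[2:-2]))+2; l=max(j-2,0); e=q[l:j+3]-q[l:j+3].min(); r.append((float(round(x+l+(e*np.arange(len(e))).sum()/e.sum(),1)),int(y+k)))
        pr=[]
        for uv in r:
            pr.append([float(face(p,uv,hh,662,8,-.05)[0][1].round(1)) for hh in (6,45)])
        print(nm,st[i].tolist(),r,pr)
E
python3 lines.py
```

```text
[646.9  43.2  88.4] 0.25604122503981314 32.18844830989838 [-5.9  0.5  6.7] 15.1667
orange [380, 115, 27, 73, 1799] [(395.4, 129), (394.6, 151), (393.5, 173)] [[69.5, 59.9], [69.5, 59.8], [69.4, 59.8]]
orange [293, 199, 70, 139, 7595] [(359.9, 226), (322.4, 268), (322.2, 310)] [[53.9, 48.5], [35.2, 34.8], [35.2, 34.8]]
orange [545, 224, 40, 43, 716] [(545.9, 232), (545.3, 245), (546.2, 258)] [[173.4, 135.8], [175.7, 137.4], [179.7, 140.3]]
orange [0, 300, 69, 41, 1165] [(66.9, 308), (65.4, 320), (63.5, 332)] [[-161.6, -108.8], [-170.7, -115.5], [-181.7, -123.5]]
orange [0, 326, 63, 31, 504] [(60.8, 332), (20.0, 341), (42.9, 350)] [[-186.1, -126.7], [-281.2, -196.1], [-236.6, -163.6]]
green [103, 126, 25, 64, 1197] [(109.8, 138), (111.5, 158), (113.7, 177)] [[-81.2, -50.1], [-81.2, -50.1], [-81.2, -50.1]]
green [114, 199, 84, 121, 7059] [(128.6, 223), (135.6, 259), (114.6, 295)] [[-75.3, -45.8], [-75.6, -46.1], [-102.0, -65.3]]
green [574, 295, 54, 55, 1907] [(625.1, 306), (608.5, 322), (592.8, 339)] [[321.5, 243.8], [300.3, 228.3], [284.6, 216.9]]
```

Call:
drive_tool(commands="-0.003 0.04 0.005 0 0 0 0;0.004 0.08 0 0 0 0 0;0.004 0.08 0 0 0 0 0;0.004 0.08 0 0 0 0 0;0.003 0.047 0 0 0 0 0;0.002 0.02 0 0 0 0 0;0 0 0 0 0 0 0;0 0 0 0 0 0 0;0 0 0 0 0 0 0")

```text
time_s: 15.97
eef_pos: [648.7, 77.9, 88.4]
ee_rot: [0.302, 0.022, 0.953, -0.005]
force: [-0.6, 2.8, 6.1]
grip_width: 0.253
grip_force: 32.5
```

```bash
python3 lines.py
```

```text
[648.7  77.9  88.4] 0.25280028373529223 32.47719168663025 [-0.6  2.8  6.1] 15.9667
orange [309, 114, 26, 75, 1902] [(321.3, 129), (321.3, 151), (321.3, 174)] [[69.3, 69.1], [69.3, 69.1], [69.3, 69.1]]
orange [293, 199, 71, 139, 7654] [(355.6, 226), (322.4, 268), (322.2, 310)] [[86.5, 81.7], [70.0, 69.6], [69.9, 69.6]]
orange [519, 215, 56, 68, 1424] [(520.3, 228), (519.3, 249), (520.4, 269)] [[185.7, 154.1], [188.5, 156.1], [193.5, 159.8]]
orange [0, 295, 45, 35, 828] [(12.2, 302), (37.3, 312), (43.5, 323)] [[-220.5, -142.4], [-176.9, -110.6], [-174.3, -108.7]]
orange [56, 319, 57, 29, 862] [(102.7, 324), (104.8, 333), (87.2, 342)] [[-90.1, -47.2], [-91.8, -48.5], [-118.7, -68.1]]
orange [0, 326, 37, 25, 357] [(9.2, 331), (21.9, 338), (33.7, 346)] [[-262.7, -173.2], [-237.3, -154.6], [-218.1, -140.6]]
green [615, 22, 25, 79, 637] [(620.6, 37), (631.4, 61), (620.5, 85)] [[275.5, 219.7], [288.9, 229.4], [272.1, 217.1]]
green [64, 132, 22, 58, 939] [(68.7, 143), (70.5, 161), (72.8, 178)] [[-81.4, -40.9], [-81.5, -40.9], [-81.4, -40.9]]
green [64, 200, 85, 128, 7489] [(73.4, 225), (65.1, 264), (95.2, 302)] [[-89.2, -46.6], [-109.7, -61.5], [-89.3, -46.7]]
green [545, 301, 62, 57, 2348] [(604.5, 312), (588.5, 329), (591.4, 346)] [[318.3, 250.9], [302.7, 239.5], [323.6, 254.8]]
```

Call:
drive_tool(commands="0 0 0 0 0 0 40;0 0 0 0 0 0 60;0 0 0 0 0 0 60;0 0 0 0 0 0 60;-0.1 0.003 0.15 0 0 0 60;-0.2 0.007 0.28 0 0 0 60;-0.02 -0.25 0 0 0 0 60;-0.02 -0.35 0 0 0 0 60;-0.02 -0.35 0 0 0 0 60;0 -0.205 0 0 0 0 60;0 0 0 0 0 0 60;0 0 0 0 0 0 60")

```text
time_s: 17.02
eef_pos: [612.2, -35.3, 130.2]
ee_rot: [0.301, 0.023, 0.953, -0.005]
force: [0.1, -0.1, -0.2]
grip_width: 0.601
grip_force: 0.0
```

```bash
python3 lines.py
```

```text
[612.2 -35.3 130.2] 0.6014338829685281 0.0 [ 0.1 -0.1 -0.2] 17.0167
orange [475, 124, 19, 51, 787] [(486.8, 134), (485.8, 149), (484.5, 164)] [[70.0, 46.9], [70.0, 46.9], [69.9, 46.9]]
orange [463, 182, 62, 100, 4720] [(512.6, 202), (521.6, 232), (501.3, 262)] [[100.0, 71.0], [114.8, 82.9], [100.1, 71.1]]
orange [7, 300, 102, 35, 1016] [(106.4, 307), (106.4, 317), (101.1, 328)] [[-247.5, -207.5], [-252.6, -211.6], [-267.0, -223.2]]
green [258, 117, 19, 54, 982] [(266.3, 127), (266.5, 144), (267.1, 160)] [[-80.2, -73.4], [-80.3, -73.5], [-80.2, -73.4]]
green [303, 180, 42, 111, 4178] [(323.5, 202), (323.5, 235), (323.4, 268)] [[-43.9, -44.3], [-43.8, -44.3], [-43.9, -44.3]]
green [591, 267, 49, 61, 1293] [(619.7, 279), (611.7, 297), (598.8, 315)] [[297.9, 229.6], [294.5, 226.9], [280.4, 215.6]]
```

Call:
drive_tool(commands="0.1 -0.002 -0.14 0 0 0 60;0.13 -0.003 -0.18 0 0 0 60;0.07 0 -0.09 0 0 0 60;0 0 0 0 0 0 60;0 0 0 0 0 0 0;0 0 0 0 0 0 0;0 0 0 0 0 0 0;0 0 0 0 0 0 0;0 0 0 0 0 0 0;0 0 0 0 0 0 0", force=30)

```text
time_s: 17.9
eef_pos: [642.3, -34.6, 90.2]
ee_rot: [0.301, 0.022, 0.953, -0.005]
force: [-5.9, 3.2, 6.1]
grip_width: 0.251
grip_force: 33.1
```

```bash
python3 lines.py
```

```text
[642.3 -34.6  90.2] 0.25136129430043264 33.06260347366333 [-5.9  3.2  6.1] 17.9
orange [509, 125, 25, 64, 1218] [(526.1, 137), (524.4, 157), (522.3, 176)] [[69.7, 39.4], [69.7, 39.4], [69.7, 39.4]]
orange [490, 198, 85, 127, 7606] [(563.7, 223), (569.7, 261), (542.7, 299)] [[112.9, 71.1], [129.8, 83.5], [112.9, 71.1]]
orange [0, 294, 101, 54, 1511] [(97.8, 304), (96.3, 321), (96.3, 337)] [[-201.8, -159.8], [-210.7, -166.3], [-218.7, -172.2]]
green [232, 113, 27, 73, 1711] [(243.3, 127), (243.8, 149), (244.6, 171)] [[-80.6, -70.9], [-80.7, -71.0], [-80.8, -71.0]]
green [284, 197, 81, 141, 7557] [(322.7, 225), (322.4, 267), (322.2, 309)] [[-42.6, -43.0], [-42.7, -43.1], [-42.7, -43.1]]
green [613, 279, 27, 50, 691] [(629.8, 289), (636.6, 304), (633.1, 319)] [[242.5, 166.2], [274.4, 189.5], [283.0, 195.8]]
```

Call:
drive_tool(commands="-0.008 -0.04 0.005 0 0 0 0;-0.004 -0.08 0 0 0 0 0;-0.004 -0.08 0 0 0 0 0;-0.004 -0.08 0 0 0 0 0;-0.003 -0.07 0 0 0 0 0;0 -0.026 0 0 0 0 0;0 0 0 0 0 0 0;0 0 0 0 0 0 0;0 0 0 0 0 0 0")

```text
time_s: 18.7
eef_pos: [640.2, -72.8, 90.2]
ee_rot: [0.301, 0.022, 0.953, -0.005]
force: [-2.2, -2.5, 3.9]
grip_width: 0.255
grip_force: 33.1
```

```bash
python3 lines.py
```

```text
[640.2 -72.8  90.2] 0.2546700717731931 33.09256553649902 [-2.2 -2.5  3.9] 18.7
orange [555, 132, 22, 58, 924] [(571.0, 143), (569.2, 161), (566.9, 178)] [[69.8, 29.3], [69.8, 29.4], [69.7, 29.3]]
orange [536, 199, 91, 114, 6624] [(608.0, 221), (610.5, 256), (587.7, 290)] [[127.4, 71.6], [145.3, 84.7], [127.3, 71.6]]
orange [600, 293, 34, 23, 443] [(624.6, 297), (617.6, 304), (600.4, 311)] [[199.0, 124.2], [190.0, 117.5], [161.7, 96.8]]
orange [5, 304, 99, 44, 1072] [(101.6, 312), (100.2, 326), (87.7, 339)] [[-239.4, -197.5], [-247.1, -203.2], [-269.8, -219.8]]
green [312, 112, 25, 74, 1809] [(323.6, 126), (323.5, 149), (323.6, 171)] [[-80.5, -81.0], [-80.6, -81.0], [-80.5, -80.9]]
green [294, 197, 71, 141, 7488] [(322.4, 225), (322.3, 267), (321.6, 309)] [[-81.0, -81.3], [-81.0, -81.3], [-81.3, -81.5]]
```

Within 1 mm. Release and retreat, then check.

Call:
drive_tool(commands="0 0 0 0 0 0 40;0 0 0 0 0 0 60;0 0 0 0 0 0 60;0 0 0 0 0 0 60;-0.1 0.003 0.15 0 0 0 60;-0.2 0.007 0.28 0 0 0 60;-0.2 0.007 0.28 0 0 0 60;-0.2 0.007 0.28 0 0 0 60;-0.2 0.007 0.2 0 0 0 60;0 0 0 0 0 0 60;0 0 0 0 0 0 60")

```text
time_s: 19.67
eef_pos: [550.1, -69.5, 210.0]
ee_rot: [0.302, 0.022, 0.953, -0.005]
force: [-0.5, 0.5, -0.8]
grip_width: 0.602
grip_force: 0.0
```

```bash
python3 lines.py
python3 - <<'E'
from h import *
p=shot("side"); w=p["pixels"]; cv2.imwrite("pics/c8.png",np.hstack([cv2.resize(w[220:370,290:440],(400,400),interpolation=3),cv2.resize(w[130:280,200:350],(400,400),interpolation=3)]))
E
```

```text
[550.1 -69.5 210. ] 0.602357127933042 0.0 [-0.5  0.5 -0.8] 19.6667
orange [461, 126, 13, 34, 354] [(468.9, 132), (468.3, 143), (467.5, 153)] [[69.4, 49.3], [69.4, 49.3], [69.3, 49.2]]
orange [455, 166, 38, 66, 2017] [(484.4, 179), (491.0, 199), (479.3, 218)] [[93.5, 70.2], [105.6, 80.7], [93.5, 70.2]]
green [591, 24, 49, 94, 443] [(592.0, 42), (592.3, 71), (592.0, 99)] [[265.6, 219.7], [263.1, 217.5], [262.3, 216.8]]
green [317, 120, 13, 36, 407] [(323.1, 127), (323.2, 138), (323.1, 148)] [[-80.6, -81.0], [-80.5, -80.8], [-80.5, -80.9]]
green [310, 162, 26, 72, 1706] [(322.6, 176), (322.5, 198), (322.4, 219)] [[-80.9, -81.3], [-81.0, -81.3], [-81.0, -81.3]]
green [562, 240, 32, 27, 534] [(583.0, 245), (584.8, 253), (573.6, 261)] [[289.6, 240.5], [299.7, 249.3], [277.4, 229.9]]
```

View pics/c8.png

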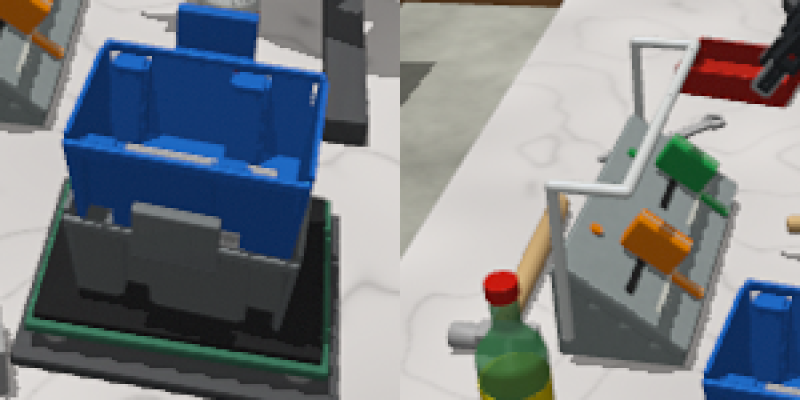

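```bash
python3 -c "
from rig import finish_job; print(finish_job())"
```

```text
the job is handed in; nothing more can be done
None
```

The job is handed in at about 20 s of the 61 s allowed, and no verdict came back: the blue bin stands turned and looks level on the grey bin, and by the wrist camera the orange and green controls were each within about 1 mm of their marks.

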